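# Fish the wooden spatula out of the covered washing-up tub

### The arm

A 6-joint arm with a two-finger parallel gripper is mounted at the origin on the work surface. World frame = base frame: x ahead of the robot, y to its left, z up, the work surface at z = 0. Lengths are in m, angles in rad, forces in N, time in s.
With the tool pointing down it reaches from about 0.375 to 0.925 m from the base axis. Payload 5.7 kg.
Tool frame: the origin (TCP) lies midway between the tips of the shut fingers; the grasp point (between the pads) lies 19 mm behind it; z points along the fingers, y is the line along which they close (so a half turn about z gives the same grasp; the last joint's range is limited). The gripper opens to 85 mm and grips with 20 to 120 N. Pads are 22 mm wide; open, the fingers measure 114 mm over their backs; the gripper's body (76 mm by 85 mm) begins 54 mm behind the grasp point. The pads swing forward as they close: fully open they stand 13 mm farther back than shut.
Start: joints at [-1.289, 0.359, 1.51, -0, 1.272, -0.115], TCP at [0.232, -0.553, 0.231] pointing down, gripper open.
Joint ranges: [-2.97, 2.97], [-1.01, 2.36], [0.21, 2.38], [-0.96, 4.11], [0.2, 2.71], [-2.98, 2.98]. Speed limits (rad/s): [2.39, 2.39, 3.14, 3.14, 3.14, 3.14].

### API

Orientations are given as a rotation vector (axis times angle).
In Python, from station import arm, eyes, job gives the robot as it stands. The module is installed in compiled form; this text tells all that it offers.
- The arm moves only by the tool apply_moves, never from a script. Its argument "increments" is one flat list of numbers, 7 for each row, row after row: the gripper's target within -1 to 1 (shut at 1, half-way at 0, fully open at -1), then the shift along the tool's x, y, z scaled (see below), then the turn, a rotation vector about the tool's x, y, z scaled (see below). In form: [grip, x, y, z, wx, wy, wz, grip, x, y, z, wx, wy, wz, ...]. A call has 1 to 5 rows; each row is the pose to reach, as a shift and turn from the pose commanded when the call began, along the tool's axes at that moment; what a row does not reach only later rows make up. The controller multiplies each number of a shift by 15 cm and each number of a turn by 0.5 rad. A row lasts 1/12 s, in which the tool goes at most 41.7 mm and 7.16 degrees, less where a joint would pass 70% of its speed; a pose out of reach is approached as far as the arm can. A call with a number of a shift or a turn outside -1 to 1 is refused whole. A call with a gripper value outside its range is refused whole. The fingers move at their own pace and stop on an object; "grip_force" is the grip in N (left out, the last holds). Time passes only in rows, so rows that repeat a pose let the fingers close. It gives the time, the measured TCP pose, the force, the opening and the grip force at its end, in the units of the state.
- arm.read_state(): the state, without advancing time (a new reading comes with each control period).
- eyes.read_camera(name): name is "scene" or "side" or "wrist"; returns the picture (400x640x3 uint8, red, green, blue); there is no depth.
- eyes.get_calibration(name): a dict with "fx", "fy", "cx", "cy" (pixels), "pose" (4x4, takes a point from camera to world coordinates); the wrist camera has in their place "mount" (4x4, takes a point from camera to tool coordinates, whose origin is the TCP and whose axes are the flange's). Camera axes: x right, y down, z forward; pixel columns grow to the right and rows downward; lengths in m; the calibration is good to about 2 mm. The wrist camera is an equidistant fisheye: a pixel r from the principal point sees the ray r / f radians off the axis. A picture is of the moment at which its call begins: read the wrist's pose just before it. get_calibration takes no time and is no camera call.
- job.finish_job(): hands the job in; it is judged then, once.
The state is a dict: "time_s": time; "q": joint angles; "qd": joint speeds; "effort": joint torques, N m; "tcp_pos": TCP position; "tcp_rot": TCP orientation; "wrist_force": force on the tool from outside, world axes, zero at the start; "torque": the same for the moment, N m; "width": finger opening in m; "grasp_force": force on a finger pad.
Only numpy, scipy, OpenCV 4.12 (cv2) and the standard library are available. Lean on these libraries where they do the work, as an engineer would, in place of code of your own. Each camera call takes 0.05 s, during which the arm holds its last target. There are 200 camera calls.

### The job

The blue dish brush lies across the opening between the two chopping boards that cover the washing-up tub: first lay it flat and lengthwise over both crossbars of the wooden brush rest and let go of it. Then take the wooden spatula, which is longer than the opening, out of the tub by tilting it so that one end comes up through the opening while the other is still below the boards, and finish while holding it in the gripper, still, with all of it at least a hand's breadth (8 cm) above the boards. Leave the brush on its rest and do not disturb the crockery and other things on and around the tub.

Things in the scene. Friction and masses are not known exactly. Their poses are not given: they have to be found in the camera images.
- tub: Grey open washing-up tub, fixed, 180 (its x) x 480 (its y) mm outside, walls 5 mm thick and 85 mm high, floor 5 mm thick. Origin: centre of its underside; x across, y along it, z up. Two fixed chopping boards, 8 mm thick, cover its ends and leave an opening 180 mm along y, 170 mm along x. Inner faces of the end walls: y = +-235 mm.
- spatula: Loose wooden spatula, 300 mm long, about 90 g, lying level on the ribs, roughly along the tub's y, blade under the blue board, handle end under the green one. Origin: underside at mid-length, within 10 mm of its balance point; x points to the blade, z up. Handle 22 mm wide (y), 18 mm thick, from x = -150 to +60 mm; blade 60 mm wide, 9 mm thick, x = +60 to +150 mm, undersides flush.
- blade_end (a point): Middle of the end edge of the spatula's blade (x = +150, z = +4.5 mm in the spatula's frame).
- handle_end (a point): Middle of the end face of the spatula's handle (x = -150, z = +9 mm in the spatula's frame).
- brush: Loose blue dish brush, 240 mm long, about 90 g, on its back (stiff white bristles up) across the opening on both boards, roughly along the tub's y. Flat underside. Origin: underside, within 10 mm of its balance point; x points to the head, z up. Handle 20 mm wide, 16 mm thick, x = -152 to +18 mm; head 48 mm wide, 16 mm thick, x = +18 to +88 mm, bristles on it up to z = 38 mm.
- rest: Fixed wooden brush rest on the worktop. Origin: centre of the underside of its 150 (x) x 80 (y) x 8 mm base; z up. Two level crossbars at x = +55 and -55 mm, each 14 mm wide (x), 70 mm long (y), tops at z = 70 mm; 96 mm free between them. The brush lies across both, its length along the rest's x, either way round.
- ramekin: White ceramic ramekin, radius 35 mm, 42 mm high, standing on the green board. Origin: centre of its underside. Leave alone.
- cutter: Steel ring-shaped pastry cutter, radius 33 mm, 40 mm high, standing on the blue board. Origin: centre of its underside. Leave alone.
- soap: Green washing-up liquid bottle, closed, radius 30 mm, 170 mm high, on the worktop. Origin: centre of its underside. Leave alone.
- mug: Blue mug, radius 40 mm with a handle on one side, 90 mm high, on the worktop. Origin: centre of its underside. Leave alone.
- cup: White plastic cup, radius 42 mm, 100 mm high, on the worktop. Origin: centre of its underside. Leave alone.
- opening (a point): Centre of the opening, level with the boards' tops, 93 mm above the tub's underside (boards' undersides: 85 mm). Axes as the tub's. The sky-blue board covers y from +90 to +250 mm, the lime-green one y from -250 to -90 mm, both x from -100 to +100 mm.
- ribs (a point): Point midway between the two cross ribs inside the tub, level with their tops, 40 mm above the tub's underside. Ribs 8 mm thick, at y = +50 and -50 mm, across the whole width. Under the boards the tub is empty down to its floor, 5 mm above its underside.
Mind the look-alikes: they are no part of the job. Of the things like the brush, leave any that is black; of the rest the smaller one is meant.

How it is judged:
On the way, in this order (a step that is already met when the one before it is completed fails the run):
1. the brush lies on the rest's crossbars, released (contact force between brush and rest above 0.1 N and height (world z) of brush between 0.064 and 0.08 m and angle between brush's own z axis and vertical below 0.1 rad and angle between the x axis of brush and the x axis of rest, either way round below 0.4 rad and contact force between the fingers and brush below 0.05 N), for 0.2 s.
2. one end of the spatula is up through the opening while the other is still below the boards (((height (world z) of blade_end above 0.098 m and height (world z) of handle_end below 0.08 m) or (height (world z) of handle_end above 0.098 m and height (world z) of blade_end below 0.08 m))), for 0.05 s.
At the end, for the whole second after the job is handed in: The spatula is gripped by the fingers and still (under 0.05 m/s), both its ends at least 57 mm above the boards' tops (z above 150 mm), not touching the tub; the brush lies flat (within 0.1 rad) on the rest's crossbars, along the rest's x within 0.4 rad, not touched by the fingers (all of step 1 and height (world z) of each of blade_end, handle_end above 0.15 m and contact force between the fingers and spatula above 1 N and contact force between spatula and tub below 0.1 N and linear speed of spatula below 0.05 m/s and angular speed of spatula below 0.3 rad/s); the arm keeps its last pose, push and grip.
It fails at once if the ramekin is disturbed (moved more than 30 mm) (distance of ramekin from where it was at the start of the episode above 0.03 m).
It fails at once if the cutter is disturbed (moved more than 30 mm) (distance of cutter from where it was at the start of the episode above 0.03 m).
It fails at once if the soap is disturbed (moved more than 30 mm) (distance of soap from where it was at the start of the episode above 0.03 m).
It fails at once if the mug is disturbed (moved more than 30 mm) (distance of mug from where it was at the start of the episode above 0.03 m).
It fails at once if the cup is disturbed (moved more than 30 mm) (distance of cup from where it was at the start of the episode above 0.03 m).
It also fails if it takes over 62 s, if anything falls off the work surface, if the arm or the gripper's body presses on something with over 40 N, if the wrist force passes 120 N, or if a joint passes its speed limit or range.

## Working session

There is one attempt and no reset: what is moved stays moved. The work goes in short steps, Python scripts to look and compute and a tool call to move; the robot and the scene stay as the last step left them, time stands still between calls to the robot, and variables do not carry over. Pictures are saved under pics/ and viewed, at most 10 in all, crops included, and the job is handed in when it is done.

Besides the shell and the picture viewer there is one more tool, called after "Emit:" as name(argument=value, ...) on one line, values as JSON. apply_moves: Moves the arm, as the interface text tells. Shifts and turns lie within -1 to 1; 1 stands for 15 cm of shift or 0.5 rad of turn. Its arguments: {"type":"object","properties":{"increments":{"type":"array"},"grip_force":{"type":"number"}},"required":["increments"]}

```bash
mkdir -p pics; python3 - <<'E'
from station import arm, eyes, job
import cv2,numpy as np
for n in("scene","side"):
    im=eyes.read_camera(n); cv2.imwrite(f"pics/{n}0.png",im[:,:,::-1]); c=eyes.get_calibration(n); print(n,{k:np.round(v,3).tolist() for k,v in c.items()})
print({k:np.round(v,3).tolist() for k,v in eyes.get_calibration("wrist").items()})
print(arm.read_state())
E
```

```text
scene {'fx': 490.252, 'fy': 490.252, 'cx': 321.151, 'cy': 194.961, 'pose': [[0.839, 0.455, -0.297, 0.853], [0.544, -0.708, 0.45, -0.604], [-0.005, -0.54, -0.842, 1.114], [0.0, 0.0, 0.0, 1.0]]}
side {'fx': 366.099, 'fy': 366.099, 'cx': 314.342, 'cy': 203.909, 'pose': [[-0.992, -0.076, 0.103, 0.394], [-0.128, 0.611, -0.781, 0.691], [-0.004, -0.788, -0.616, 0.654], [0.0, 0.0, 0.0, 1.0]]}
{'fx': 309.707, 'fy': 309.707, 'cx': 319.517, 'cy': 200.666, 'mount': [[0.001, -0.964, -0.267, 0.067], [1.0, 0.001, 0.001, 0.0], [-0.001, -0.267, 0.964, -0.142], [0.0, 0.0, 0.0, 1.0]]}
{'time_s': 0.1, 'q': array([-1.28909816e+00,  3.59433767e-01,  1.51132920e+00,  7.78171519e-06,
        1.27250718e+00, -1.15094922e-01]), 'qd': array([-5.99213786e-04, -1.69312965e-04, -3.17174573e-04,  2.14067343e-04,
       -1.26924509e-03,  3.56948689e-05]), 'effort': array([-2.56518177e-05, -5.28651023e+01, -2.79351515e+01, -2.16026187e-04,
        5.07544843e-03, -8.47365612e-06]), 'tcp_pos': array([ 0.23170339, -0.55278776,  0.23053527]), 'tcp_rot': array([-3.07832799e+00, -6.18867188e-01,  2.07495942e-04]), 'wrist_force': array([ 0.27476303, -0.47916396,  0.44013814]), 'torque': array([-0.01939652, -0.0187185 , -0.01463279]), 'grasp_force': 0.0, 'width': 0.08536570091153768}
```

View pics/scene0.png

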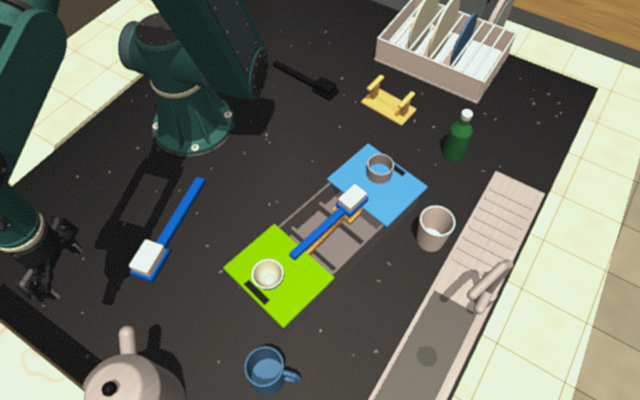

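View pics/side0.png

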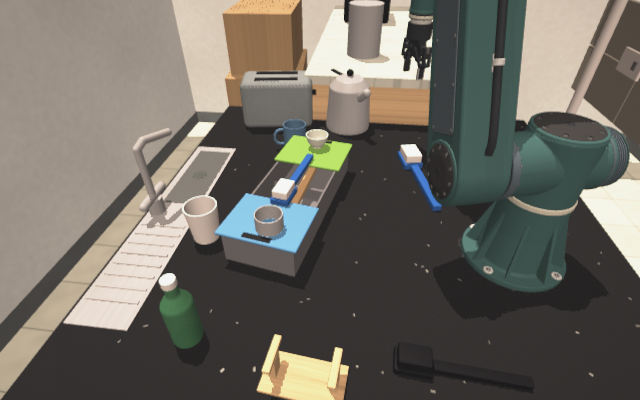

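The scene view shows three brush-like things: a black one at (305,80), a blue one on the worktop at (165,230), and a blue one across the boards at (330,220). The third fits, as it is on the boards and not black; I'll check that it is the smaller. The spatula shows orange at (335,230) and the rest at (390,98).

```bash
cat > h.py <<'E'
from station import arm, eyes, job
import cv2,numpy as np
from scipy.spatial.transform import Rotation as R
def cast(n,uv,z,T=None):
    c=eyes.get_calibration(n); uv=np.atleast_2d(uv).astype(float)
    a=(uv-[c["cx"],c["cy"]])/[c["fx"],c["fy"]]
    if n=="wrist":
        r=np.linalg.norm(a,axis=1,keepdims=True)+1e-9
        d=np.c_[a/r*np.sin(r),np.cos(r)]; P=T@c["mount"]
    else: d=np.c_[a,np.ones(len(a))]; P=c["pose"]
    d=d@P[:3,:3].T; o=P[:3,3]
    return o+d*((z-o[2])/d[:,2])[:,None]
def tcp():
    s=arm.read_state(); T=np.eye(4); T[:3,:3]=R.from_rotvec(s["tcp_rot"]).as_matrix(); T[:3,3]=s["tcp_pos"]; return T
def mask(im,lo,hi):
    return cv2.inRange(cv2.cvtColor(im,cv2.COLOR_RGB2HSV),np.array(lo),np.array(hi))
def blobs(m,amin=60):
    n,l,s,c=cv2.connectedComponentsWithStats(m)
    return [(np.argwhere(l==i)[:,::-1],s[i,4]) for i in range(1,n) if s[i,4]>=amin]
def rect(p): # min area rect of world xy points
    (c,s,a)=cv2.minAreaRect((p[:,:2]*1000).astype(np.float32)); return np.round(c,1),np.round(s,1),round(a,1)
def delta(T,pos,Rm): # numbers to move from T to pose (units of the moves)
    return np.round(T[:3,:3].T@(np.array(pos)-T[:3,3])/.15,3),np.round(R.from_matrix(T[:3,:3].T@Rm).as_rotvec()/.5,3)
E
python3 - <<'E'
from h import *
for n in("scene","side"):
    im=cv2.imread(f"pics/{n}0.png")[:,:,::-1].copy()
    for nm,lo,hi,z in(("skyboard",(98,90,120),(107,200,255),.093),("green",(33,150,80),(50,255,255),.093),("blue",(108,170,60),(120,255,255),.105),("wood",(15,80,120),(30,255,255),.0),("orange",(8,120,80),(17,255,255),.055)):
        for p,a in blobs(mask(im,lo,hi)):
            print(n,nm,a,p.mean(0).round(),*rect(cast(n,p,z)))
im=cv2.imread("pics/scene0.png")
cv2.imwrite("pics/crop.png",np.hstack([cv2.resize(im[120:340,210:440],None,fx=2,fy=2),cv2.resize(im[60:280,350:500],None,fx=2,fy=2)]))
E
```

```text
scene skyboard 70 [465.  27.] [532.  711.3] [  8.5 172.7] 4.5
scene skyboard 3288 [378. 186.] [588.8  49.6] [162.5 202. ] 78.7
scene skyboard 150 [379. 168.] [574.1  90.9] [48.4 28.4] 32.7
scene skyboard 880 [269. 369.] [ 631.1 -468.7] [ 78.4 106.7] 74.7
scene green 4797 [281. 275.] [ 523.  -282.6] [160.2 201.6] 78.8
scene wood 3639 [593.  17.] [ 794.6 1125.3] [426.9 280.1] 13.7
scene wood 1267 [389. 103.] [446.4 403.8] [138.7 175.1] 84.1
scene wood 287 [334. 230.] [547.5 -77.8] [191.1  26. ] 76.9
scene orange 92 [373.  92.] [406.2 352.8] [30.1 61. ] 9.9
scene orange 76 [403. 110.] [518.8 342.1] [69.3 19.9] 82.7
scene orange 91 [337. 224.] [559.5 -95.1] [89.3 19.8] 73.2
side skyboard 2736 [268. 223.] [589.   53.3] [163.1 200.6] 78.7
side wood 4197 [258.  38.] [ 1223.1 -2101. ] [ 655.  2650.2] 8.2
side wood 89 [301.  61.] [  750.3 -1514.6] [ 36.8 390.1] 2.7
side wood 164 [304. 183.] [ 548.8 -238. ] [199.5  26.1] 83.0
side wood 1079 [301. 376.] [458.7 353.4] [114.3 156.3] 84.4
side orange 243 [304. 184.] [ 536.2 -159.1] [178.3  21. ] 81.8
```

View pics/crop.png

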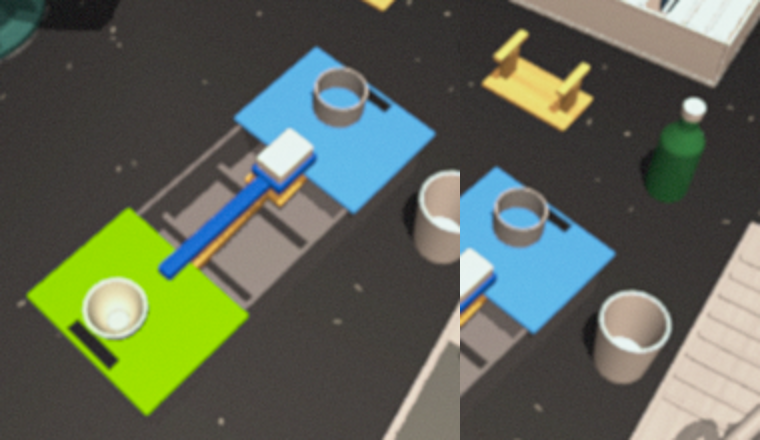

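The crop shows the brush across the opening from (165,270) to (300,150), with the cutter and ramekin beside its ends. The rest's bars are at about (510,50) and (575,85) in the crop's right half. Next I measure both blue brushes and the rest.

```bash
python3 - <<'E'
from h import *
im=cv2.imread("pics/scene0.png")[:,:,::-1].copy()
for p,a in blobs(mask(im,(106,150,60),(122,255,255))): 
    for z in (.109,.016): print("blue",a,p.mean(0).round(),z,*rect(cast("scene",p,z)))
for p,a in blobs(mask(im,(0,0,190),(180,60,255))):
    if 340<p[:,0].mean()<360 : print("white",p.mean(0),cast("scene",p.mean(0),.131).round(4))
# brush handle centre-line
p=[q for q,a in blobs(mask(im,(106,150,60),(122,255,255))) if 300<q[:,0].mean()<350][0]
w=cast("scene",p,.109)[:,:2]; h=w[w[:,1]<-.1]; print("handle part",*rect(h))
print("bars",cast("scene",[(368.5,85),(382,76.5),(399.5,103),(414,93)],.07).round(3)[:,:2].tolist())
print("base",cast("scene",[(361.5,101),(402,125),(416,109)],.008).round(3)[:,:2].tolist())
im=cv2.imread("pics/side0.png")[:,:,::-1].copy()
for p,a in blobs(mask(im,(106,150,60),(122,255,255))): print("side blue",a,p.mean(0).round(),*rect(cast("side",p,.109)))
print("black",[cast("scene",p.mean(0),.02).round(3) for p,a in blobs(mask(im,(0,0,0),(180,255,5)),100)][:1])
E
```

```text
blue 1040 [174. 225.] 0.109 [ 256.2 -323.6] [ 63.9 287.6] 9.2
blue 1040 [174. 225.] 0.016 [ 201.  -297.7] [ 69.9 314.2] 9.2
blue 622 [322. 229.] 0.109 [ 552.3 -123.5] [238.   46.8] 78.1
blue 622 [322. 229.] 0.016 [524.5 -79. ] [260.   51.2] 78.1
white [352.29427793 195.82833787] [[ 0.5693 -0.0398  0.131 ]]
handle part [ 543.4 -169.5] [144.3  21.2] 78.9
bars [[0.392, 0.354], [0.408, 0.406], [0.503, 0.34], [0.52, 0.397]]
base [[0.38, 0.341], [0.529, 0.322], [0.535, 0.401]]
side blue 538 [421. 182.] [ 222.2 -147.3] [ 57.4 274.2] 11.7
side blue 190 [301. 168.] [ 542.8 -156.7] [148.4  20.4] 79.1
side blue 120 [283. 200.] [568.1 -25.8] [74.7 48.1] 81.4
black []
```

The brush on the boards measures 238 mm and the worktop one about 314 mm. The smaller is therefore the one on the boards: origin about (0.558, -0.092), axis at 79°. The rest is centred at about (0.457, 0.372), x axis at -7°. I go above the brush.

Emit:
apply_moves(increments=[-1, 0.5, -0.31, -0.05, 0, 0, 0, -1, 1, -0.617, -0.1, 0, 0, 0, -1, 1, -0.617, -0.1, 0, 0, 0, -1, 1, -0.617, -0.1, 0, 0, 0, -1, 1, -0.617, -0.1, 0, 0, 0])

```text
time_s: 0.52
tcp_pos: [0.3366, -0.4049, 0.2463]
tcp_rot: [-3.076, -0.622, -0.002]
wrist_force: [-0.1, 0.6, -0.7]
width: 0.0852
grasp_force: 0.0
```

Emit:
apply_moves(increments=[-1, 0.25, -0.15, 0, 0, 0, 0, -1, 0.5, -0.31, 0, 0, 0, 0, -1, 0.75, -0.46, 0, 0, 0, 0, -1, 1, -0.617, 0, 0, 0, 0, -1, 1, -0.617, 0, 0, 0, 0])

```text
time_s: 0.93
tcp_pos: [0.4391, -0.2622, 0.2461]
tcp_rot: [-3.077, -0.624, -0.002]
wrist_force: [-0.6, 0.3, -0.6]
width: 0.0858
grasp_force: 0.0
```

Emit:
apply_moves(increments=[-1, 0.25, -0.15, 0, 0, 0, -0.25, -1, 0.5, -0.31, 0, 0, 0, -0.5, -1, 0.75, -0.46, 0, 0, 0, -0.75, -1, 1, -0.617, 0, 0, 0, -1, -1, 1, -0.617, 0, 0, 0, -1])

```text
time_s: 1.35
tcp_pos: [0.5424, -0.1195, 0.2461]
tcp_rot: [-2.824, -1.374, -0.004]
wrist_force: [-0.3, -1.1, -0.3]
width: 0.0855
grasp_force: 0.0
```

Emit:
apply_moves(increments=[-1, 0, 0, 0, 0, 0, -0.25, -1, 0, 0, 0, 0, 0, -0.5, -1, 0, 0, 0, 0, 0, -0.75, -1, 0, 0, 0, 0, 0, -0.965, -1, 0, 0, 0, 0, 0, -0.965])

```text
time_s: 1.77
tcp_pos: [0.5392, -0.1243, 0.2459]
tcp_rot: [-2.421, -2.002, 0.001]
wrist_force: [-0.1, -0.2, 0.2]
width: 0.0854
grasp_force: 0.0
```

```bash
python3 - <<'E'
from h import *
T=tcp(); im=eyes.read_camera("wrist"); cv2.imwrite("pics/w1.png",im[:,:,::-1])
print(T.round(3).tolist(),arm.read_state()["q"].round(2),arm.read_state()["time_s"])
np.save("T1.npy",T)
for nm,lo,hi,z in(("brush",(106,150,60),(122,255,255),.109),("sky",(98,90,120),(107,200,255),.093),("green",(33,150,80),(50,255,255),.093),("spat",(8,100,80),(30,255,255),.058)):
    for p,a in blobs(mask(im,lo,hi),150):
        w=cast("wrist",p,z,T); print(nm,a,p.mean(0).round(),*rect(w))
E
```

```text
[[0.188, 0.982, -0.001, 0.539], [0.982, -0.188, -0.0, -0.124], [-0.0, -0.001, -1.0, 0.246], [0.0, 0.0, 0.0, 1.0]] [-0.35  0.28  1.59 -0.    1.27 -0.16] 1.8167
brush 1790 [331. 225.] [ 543.6 -167.4] [139.3  17.6] 78.8
brush 975 [107. 261.] [ 267.8 -161.3] [31.8 75.5] 12.0
sky 963 [261.  63.] [515.    9.9] [ 74.2 120.5] 48.4
sky 477 [412.  63.] [641.    6.3] [94.9 80.4] 78.3
sky 2303 [333. 228.] [ 542.6 -172.8] [151.7  20.1] 79.4
sky 617 [104. 261.] [ 247.2 -167.9] [22.  78.1] 12.7
green 11839 [328. 296.] [ 527.1 -261.2] [120.6 200.1] 78.4
spat 499 [299. 100.] [534.  -36.8] [37.7 15.3] 80.9
spat 1018 [318. 185.] [ 532.6 -143.9] [145.4  10.7] 79.3
```

View pics/w1.png

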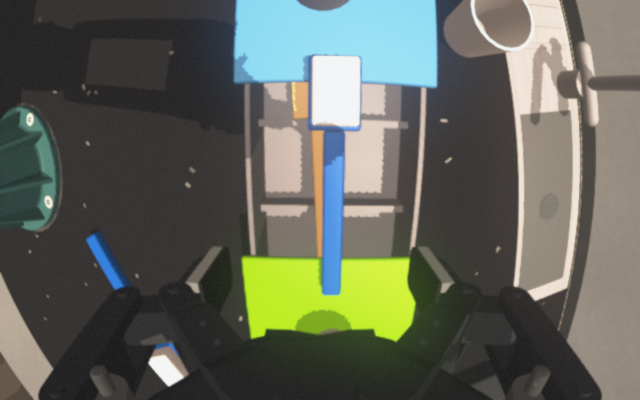

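The wrist view shows the brush handle running (340,130)-(330,290), its head at (335,90), the spatula at (318,185), clear space on both sides, and the pads straddling it. I descend and grasp.

Emit:
apply_moves(increments=[-1, 0.165, 0.084, 0.2, 0, 0, 0, -1, 0.165, 0.084, 0.4, 0, 0, 0, -1, 0.165, 0.084, 0.6, 0, 0, 0, -1, 0.165, 0.084, 0.75, 0, 0, 0, -1, 0.165, 0.084, 0.75, 0, 0, 0])

```text
time_s: 2.23
tcp_pos: [0.5529, -0.1009, 0.1292]
tcp_rot: [-2.422, -1.989, 0.008]
wrist_force: [-0.6, 0.3, 0.9]
width: 0.0855
grasp_force: 0.0
```

Emit:
apply_moves(increments=[-1, 0, 0, 0.15, 0, 0, 0, -1, 0, 0, 0.3, 0, 0, 0, -1, 0, 0, 0.34, 0, 0, 0, -1, 0, 0, 0.34, 0, 0, 0, 0, 0, 0, 0.34, 0, 0, 0])

```text
time_s: 2.65
tcp_pos: [0.5572, -0.1019, 0.0838]
tcp_rot: [2.425, 1.997, 0.001]
wrist_force: [-0.6, -0.2, -0.1]
width: 0.0755
grasp_force: 0.0
```

Emit:
apply_moves(increments=[1, 0, 0, 0, 0, 0, 0, 1, 0, 0, 0, 0, 0, 0, 1, 0, 0, 0, 0, 0, 0, 1, 0, 0, 0, 0, 0, 0, 1, 0, 0, 0, 0, 0, 0], grip_force=50)

```text
time_s: 3.07
tcp_pos: [0.5573, -0.1016, 0.0837]
tcp_rot: [2.423, 1.998, 0.001]
wrist_force: [-1.6, -0.0, 3.5]
width: 0.0192
grasp_force: 49.7
```

Emit:
apply_moves(increments=[1, 0, 0, 0, 0, 0, 0, 1, 0, 0, 0, 0, 0, 0, 1, 0, 0, 0, 0, 0, 0, 1, 0, 0, 0, 0, 0, 0, 1, 0, 0, 0, 0, 0, 0])

```text
time_s: 3.48
tcp_pos: [0.5573, -0.1016, 0.0837]
tcp_rot: [2.423, 1.998, 0.001]
wrist_force: [-0.6, 0.3, 6.4]
width: 0.0195
grasp_force: 50.2
```

Gripped (19 mm opening matches the 20 mm handle). Now I lift and carry it to the rest.

Emit:
apply_moves(increments=[1, 0, 0, -0.15, 0, 0, 0, 1, 0, 0, -0.4, 0, 0, 0, 1, 0, 0, -0.65, 0, 0, 0, 1, 0, 0, -0.9, 0, 0, 0, 1, 0, 0, -1, 0, 0, 0])

```text
time_s: 3.9
tcp_pos: [0.5589, -0.1021, 0.238]
tcp_rot: [2.419, 1.995, 0.006]
wrist_force: [0.2, 0.1, -0.4]
width: 0.0192
grasp_force: 49.3
```

Emit:
apply_moves(increments=[1, 0.15, -0.06, -0.05, 0, 0, -0.164, 1, 0.3, -0.12, -0.1, 0, 0, -0.328, 1, 0.45, -0.18, -0.15, 0, 0, -0.492, 1, 0.6, -0.24, -0.2, 0, 0, -0.656, 1, 0.744, -0.298, -0.25, 0, 0, -0.82])

```text
time_s: 4.32
tcp_pos: [0.5333, 0.0177, 0.2705]
tcp_rot: [-1.961, -2.454, 0.0]
wrist_force: [0.1, -0.7, -1.1]
width: 0.0192
grasp_force: 49.2
```

Emit:
apply_moves(increments=[1, 0.16, 0.005, 0, 0, 0, -0.164, 1, 0.32, 0.01, 0, 0, 0, -0.328, 1, 0.48, 0.015, 0, 0, 0, -0.492, 1, 0.64, 0.02, 0, 0, 0, -0.656, 1, 0.8, 0.024, 0, 0, 0, -0.82])

```text
time_s: 4.73
tcp_pos: [0.5108, 0.1356, 0.2702]
tcp_rot: [-1.42, -2.802, 0.0]
wrist_force: [0.5, 0.0, -0.7]
width: 0.0191
grasp_force: 49.2
```

Emit:
apply_moves(increments=[1, 0.145, 0.07, 0, 0, 0, -0.164, 1, 0.29, 0.14, 0, 0, 0, -0.328, 1, 0.435, 0.21, 0, 0, 0, -0.492, 1, 0.58, 0.28, 0, 0, 0, -0.656, 1, 0.725, 0.341, 0, 0, 0, -0.82])

```text
time_s: 5.15
tcp_pos: [0.4884, 0.2537, 0.2702]
tcp_rot: [-0.82, -3.032, 0.0]
wrist_force: [0.8, 0.2, -1.7]
width: 0.0191
grasp_force: 49.2
```

Emit:
apply_moves(increments=[1, 0.13, 0.15, 0, 0, 0, -0.2, 1, 0.26, 0.3, 0, 0, 0, -0.4, 1, 0.39, 0.45, 0, 0, 0, -0.6, 1, 0.529, 0.602, 0, 0, 0, -0.82, 1, 0.529, 0.602, 0, 0, 0, -0.82])

```text
time_s: 5.57
tcp_pos: [0.4649, 0.3755, 0.2701]
tcp_rot: [-0.178, -3.136, -0.005]
wrist_force: [0.0, 0.1, 0.1]
width: 0.0194
grasp_force: 49.3
```

```bash
python3 - <<'E'
from h import *
T=tcp(); im=eyes.read_camera("wrist"); cv2.imwrite("pics/w2.png",im[:,:,::-1])
print(T.round(3).tolist(),arm.read_state()["q"].round(2),arm.read_state()["time_s"],arm.read_state()["width"])
for nm,lo,hi,z in(("wood",(15,70,100),(32,255,255),.07),("brush",(106,150,60),(122,255,255),T[2,3]+.028)):
    for p,a in blobs(mask(im,lo,hi),60):
        w=cast("wrist",p,z,T); print(nm,a,p.mean(0).round(),*rect(w))
E
```

```text
[[-0.994, 0.113, -0.001, 0.465], [0.113, 0.994, 0.003, 0.376], [0.001, 0.003, -1.0, 0.27], [0.0, 0.0, 0.0, 1.0]] [ 0.56  0.32  1.47  0.    1.35 -0.89] 5.6167 0.018548646514653294
wood 5971 [623. 287.] [ 932.9 1088. ] [963.  223.6] 31.4
wood 79 [290. 220.] [511.1 336.2] [10.7  9.9] 83.7
wood 774 [ 39. 253.] [ 529.8 -140.5] [186.1  30.4] 81.8
brush 439 [12. 64.] [332.4 218.6] [11.2 30.7] 11.7
brush 4305 [320. 283.] [467.4 375. ] [19. 54.] 83.5
```

View pics/w2.png

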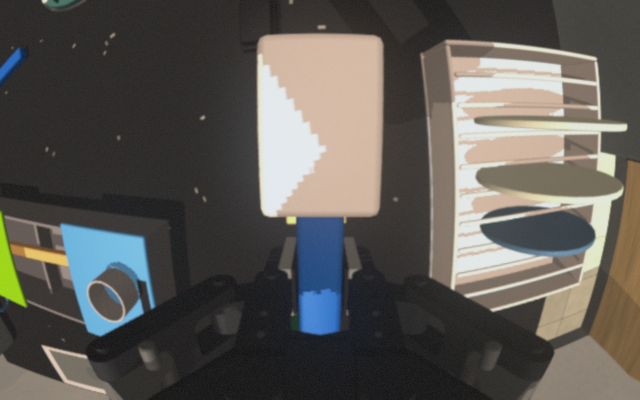

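The view shows the brush held level and aligned, with its head at (320,125). Corners of the rest bar peek out symmetrically at (290,220) and (345,218), as expected. I lower it now.

Emit:
apply_moves(increments=[1, -0.017, -0.029, 0.2, 0, 0, 0, 1, -0.017, -0.029, 0.4, 0, 0, 0, 1, -0.017, -0.029, 0.6, 0, 0, 0, 1, -0.017, -0.029, 0.8, 0, 0, 0, 1, -0.017, -0.029, 0.95, 0, 0, 0])

```text
time_s: 6.03
tcp_pos: [0.4674, 0.3642, 0.1255]
tcp_rot: [-0.195, -3.133, 0.003]
wrist_force: [-0.3, 0.5, -1.4]
width: 0.0187
grasp_force: 49.3
```

Emit:
apply_moves(increments=[1, 0, 0, 0.12, 0, 0, 0, 1, 0, 0, 0.24, 0, 0, 0, 1, 0, 0, 0.32, 0, 0, 0, 1, 0, 0, 0.38, 0, 0, 0, 1, 0, 0, 0.38, 0, 0, 0])

```text
time_s: 6.45
tcp_pos: [0.4675, 0.3649, 0.0692]
tcp_rot: [-0.193, -3.133, 0.003]
wrist_force: [-1.1, 1.0, -0.2]
width: 0.0189
grasp_force: 49.3
```

```bash
python3 - <<'E'
from h import *
im=eyes.read_camera("side"); s=arm.read_state(); print(s["tcp_pos"],s["wrist_force"].round(1))
im2=eyes.read_camera("scene")
cv2.imwrite("pics/s2.png",np.hstack([cv2.resize(im[230:400,180:380],(400,340)),cv2.resize(im2[40:210,300:500],(400,340))])[:,:,::-1])
print("rack corner",cast("scene",[(378,62),(478,100)],.0).round(3)[:,:2].tolist())
E
```

```text
[0.46813274 0.36538307 0.07034514] [ 0.1 -0.1  0.5]
rack corner [[0.335, 0.525], [0.676, 0.544]]
```

View pics/s2.png

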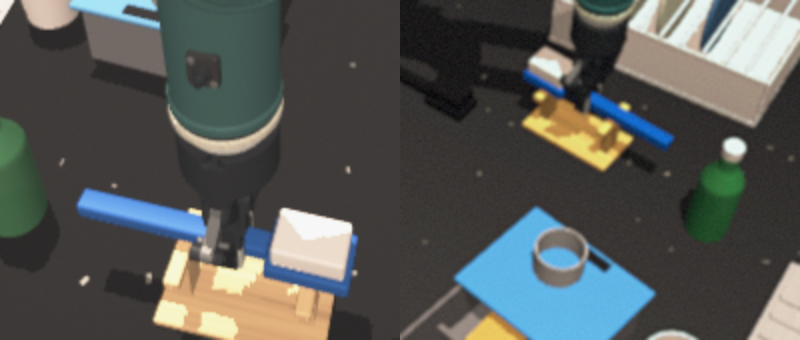

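The views show the brush above both bars, along the rest. I lower 9 mm more and release.

Emit:
apply_moves(increments=[1, 0, 0.03, 0.03, 0, 0, 0, 1, 0, 0.03, 0.06, 0, 0, 0, 1, 0, 0.03, 0.06, 0, 0, 0, 1, 0, 0.03, 0.06, 0, 0, 0, 1, 0, 0.03, 0.06, 0, 0, 0])

```text
time_s: 6.97
tcp_pos: [0.469, 0.3706, 0.062]
tcp_rot: [0.192, 3.136, 0.0]
wrist_force: [0.2, 0.0, 0.0]
width: 0.019
grasp_force: 49.3
```

Emit:
apply_moves(increments=[0, 0, 0, 0, 0, 0, 0, 0, 0, 0, 0, 0, 0, 0, 0, 0, 0, 0, 0, 0, 0, 0, 0, 0, 0, 0, 0, 0, 0, 0, 0, 0, 0, 0, 0])

```text
time_s: 7.38
tcp_pos: [0.469, 0.3705, 0.062]
tcp_rot: [0.192, 3.136, 0.0]
wrist_force: [0.9, -0.5, -0.7]
width: 0.0427
grasp_force: 0.0
```

Emit:
apply_moves(increments=[0, 0, 0, 0, 0, 0, 0, 0, 0, 0, -0.1, 0, 0, 0, 0, 0, 0, -0.3, 0, 0, 0, 0, 0, 0, -0.55, 0, 0, 0, 0, 0, 0, -0.8, 0, 0, 0])

```text
time_s: 7.8
tcp_pos: [0.4681, 0.3699, 0.1824]
tcp_rot: [-0.192, -3.134, 0.002]
wrist_force: [0.7, -0.6, 0.6]
width: 0.0426
grasp_force: 0.0
```

Emit:
apply_moves(increments=[0, 0, 0, -0.1, 0, 0, 0, 0, 0, 0, -0.3, 0, 0, 0, 0, 0, 0, -0.55, 0, 0, 0, 0, 0, 0, -0.6, 0, 0, 0, 0, 0, 0, -0.6, 0, 0, 0])

```text
time_s: 8.22
tcp_pos: [0.4709, 0.3717, 0.2756]
tcp_rot: [0.192, 3.13, 0.007]
wrist_force: [-0.2, -0.0, -0.5]
width: 0.0428
grasp_force: 0.0
```

```bash
python3 - <<'E'
from h import *
T=tcp(); im=eyes.read_camera("wrist"); cv2.imwrite("pics/w3.png",im[:,:,::-1])
for nm,lo,hi,z in(("wood",(15,70,100),(32,255,255),.07),("brush",(106,150,60),(122,255,255),.086)):
    for p,a in blobs(mask(im,lo,hi),60):
        w=cast("wrist",p,z,T); print(nm,a,p.mean(0).round(),*rect(w))
print(arm.read_state()["width"],T[:3,3],arm.read_state()["q"].round(2))
im=eyes.read_camera("scene")
for nm,lo,hi,z in(("spat",(8,100,80),(30,255,255),.058),("spat",(8,100,80),(30,255,255),.049)):
  for p,a in blobs(mask(im,lo,hi),60): print(nm,a,p.mean(0).round(),*rect(cast("scene",p,z)))
im2=eyes.read_camera("side")
cv2.imwrite("pics/s3.png",np.hstack([cv2.resize(im2[230:400,180:380],(400,340)),cv2.resize(im[120:320,210:440],(400,348))[:340]])[:,:,::-1])
E
```

```text
wood 1744 [296. 168.] [449.4 349.5] [ 24.8 134.8] 84.3
wood 1788 [339. 170.] [454.5 395.8] [ 26.  133.4] 83.5
wood 5854 [624. 279.] [ 925.6 1080.4] [942.7 221.5] 30.5
wood 792 [ 42. 251.] [ 529.9 -138.8] [186.7  30.4] 81.8
brush 470 [12. 63.] [210.9 -90.2] [31.1 93.3] 12.7
brush 1867 [318. 228.] [523.5 363.7] [ 19.9 166.8] 82.3
0.04288519641704081 [0.47089314 0.37166391 0.27562539] [ 0.55  0.32  1.46  0.    1.36 -0.9 ]
spat 3629 [593.  17.] [ 798.  1035.4] [403.9 265.5] 13.7
spat 1128 [388. 105.] [465.7 326.8] [ 86.7 167.4] 84.2
spat 990 [334. 222.] [ 547.6 -101.4] [183.1  62.5] 80.8
spat 112 [ 40. 352.] [ 187.7 -696.6] [255.4   2.4] 0.1
spat 3629 [593.  17.] [ 797.5 1049.4] [407.4 267.8] 13.7
spat 1128 [388. 105.] [462.4 334.7] [ 87.4 168.8] 84.2
spat 990 [334. 222.] [545.  -97.1] [184.7  63. ] 80.8
spat 112 [ 40. 352.] [ 182.  -697.3] [257.5   2.4] 0.1
```

View pics/s3.png

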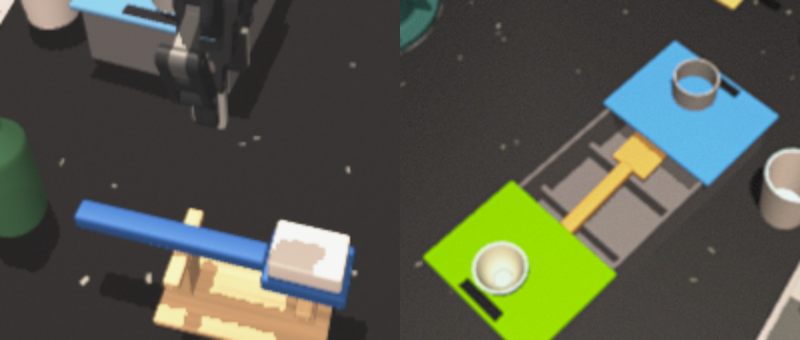

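The brush is on both crossbars, released (left half), and the spatula is now in clear view (right half): blade at (640,155), handle down to (570,228). Next I locate it in the tub frame.

```bash
python3 - <<'E'
from h import *
im=eyes.read_camera("scene")
c=np.array([.556,-.1155]); a=np.radians(78.8); ey=np.array([np.cos(a),np.sin(a)]); ex=np.array([ey[1],-ey[0]])
tub=lambda w:np.c_[(w[:,:2]-c)@ex,(w[:,:2]-c)@ey]*1000
p=[q for q,_ in blobs(mask(im,(8,100,80),(30,255,255)),300) if 320<q[:,0].mean()<350][0]
for z in(.058,.049):
    t=tub(cast("scene",p,z)); 
    for lo in range(-100,100,10):
        s=t[(t[:,1]>=lo)&(t[:,1]<lo+10)]
        if len(s): print(z,lo,s[:,0].min().round(),s[:,0].max().round(),end=' | ')
    print()
# ramekin / cutter rims by hand from crop (right half scale 400/230, offset 400)
k=230/400; px=lambda u,v:(210+(u-400)*k,120+v*200/348)
print("ramekin",tub(cast("scene",[px(500,264)],.135)),"cutter",tub(cast("scene",[px(696,78)],.133)))
print(arm.read_state()["time_s"])
E
```

```text
0.058 -80 -20.0 7.0 | 0.058 -70 -22.0 7.0 | 0.058 -60 -21.0 5.0 | 0.058 -50 -21.0 4.0 | 0.058 -40 -22.0 4.0 | 0.058 -30 -22.0 4.0 | 0.058 -20 -23.0 3.0 | 0.058 -10 -23.0 3.0 | 0.058 0 -24.0 3.0 | 0.058 10 -24.0 2.0 | 0.058 20 -26.0 2.0 | 0.058 30 -27.0 1.0 | 0.058 40 -41.0 17.0 | 0.058 50 -41.0 19.0 | 0.058 60 -42.0 19.0 | 0.058 70 -42.0 18.0 | 0.058 80 -43.0 18.0 | 0.058 90 -45.0 17.0 | 
0.049 -80 -23.0 2.0 | 0.049 -70 -25.0 4.0 | 0.049 -60 -24.0 2.0 | 0.049 -50 -24.0 1.0 | 0.049 -40 -25.0 1.0 | 0.049 -30 -26.0 1.0 | 0.049 -20 -26.0 0.0 | 0.049 -10 -26.0 -0.0 | 0.049 0 -27.0 -1.0 | 0.049 10 -27.0 -1.0 | 0.049 20 -28.0 -2.0 | 0.049 30 -30.0 -2.0 | 0.049 40 -29.0 -4.0 | 0.049 50 -45.0 16.0 | 0.049 60 -45.0 16.0 | 0.049 70 -46.0 15.0 | 0.049 80 -46.0 15.0 | 0.049 90 -49.0 14.0 | 
ramekin [[  -1.2217904  -196.17217765]] cutter [[-12.33434034 191.10612917]]
8.4167
```

Spatula: origin at tub y≈-11, tub x≈-13, axis at about 81°. The ramekin is at y=-196 and the cutter at y=+191. My plan is to grip the handle at y≈+19, slide it 60 mm toward the green end, raise the blade, then withdraw it along its axis. I carry the gripper back over the opening.

Emit:
apply_moves(increments=[0, -0.05, -0.15, 0, 0, 0, 0.161, 0, -0.09, -0.3, 0, 0, 0, 0.322, 0, -0.13, -0.45, 0, 0, 0, 0.483, 0, -0.175, -0.6, 0, 0, 0, 0.644, 0, -0.219, -0.756, 0, 0, 0, 0.803])

```text
time_s: 8.83
tcp_pos: [0.4867, 0.2526, 0.2697]
tcp_rot: [-0.818, -3.03, 0.003]
wrist_force: [0.6, 0.8, -0.6]
width: 0.0429
grasp_force: 0.0
```

Emit:
apply_moves(increments=[-0.5, -0.1, -0.12, 0, 0, 0, 0.161, -0.5, -0.2, -0.24, 0, 0, 0, 0.322, -0.5, -0.3, -0.36, 0, 0, 0, 0.483, -0.5, -0.4, -0.49, 0, 0, 0, 0.644, -0.5, -0.497, -0.61, 0, 0, 0, 0.803])

```text
time_s: 9.25
tcp_pos: [0.5054, 0.136, 0.2698]
tcp_rot: [-1.406, -2.806, 0.003]
wrist_force: [0.2, -0.2, -0.4]
width: 0.0639
grasp_force: 0.0
```

Emit:
apply_moves(increments=[-0.5, -0.14, -0.074, 0, 0, 0, 0.161, -0.5, -0.28, -0.147, 0, 0, 0, 0.322, -0.5, -0.42, -0.22, 0, 0, 0, 0.483, -0.5, -0.56, -0.294, 0, 0, 0, 0.644, -0.5, -0.696, -0.368, 0, 0, 0, 0.803])

```text
time_s: 9.67
tcp_pos: [0.5242, 0.0197, 0.2698]
tcp_rot: [-1.938, -2.469, 0.003]
wrist_force: [0.0, -0.7, -0.3]
width: 0.064
grasp_force: 0.0
```

Emit:
apply_moves(increments=[-0.5, -0.2, -0.017, 0, 0, 0, 0.2, -0.5, -0.4, -0.034, 0, 0, 0, 0.4, -0.5, -0.6, -0.05, 0, 0, 0, 0.6, -0.5, -0.784, -0.067, 0, 0, 0, 0.803, -0.5, -0.784, -0.067, 0, 0, 0, 0.803])

```text
time_s: 10.08
tcp_pos: [0.544, -0.1003, 0.2698]
tcp_rot: [-2.397, -2.03, 0.005]
wrist_force: [0.4, 0.5, 0.3]
width: 0.0639
grasp_force: 0.0
```

```bash
python3 - <<'E'
from h import *
eyes.read_camera("wrist")
T=tcp(); im=eyes.read_camera("wrist"); cv2.imwrite("pics/w4.png",im[:,:,::-1])
print(T.round(4).tolist(),arm.read_state()["q"].round(2),arm.read_state()["time_s"])
p=max([q for q,_ in blobs(mask(im,(8,90,60),(30,255,255)),300) if 250<q[:,0].mean()<400],key=len)
print(p.mean(0),len(p))
ti=np.linalg.inv(T)
for z in(.058,.049):
    w=cast("wrist",p,z,T); t=((w-T[:3,3])@T[:3,:3])*1000
    for lo in range(-120,140,10):
        s=t[(t[:,0]>=lo)&(t[:,0]<lo+10)]
        if len(s)>5: print(z,lo,s[:,1].min().round(),s[:,1].max().round(),end=' | ')
    print()
E
```

```text
[[0.1604, 0.987, -0.0032, 0.5433], [0.987, -0.1604, 0.0005, -0.0979], [0.0, -0.0032, -1.0, 0.2697], [0.0, 0.0, 0.0, 1.0]] [-0.3   0.26  1.56  0.    1.33 -0.14] 10.1833
[319.05512722 191.82845027] 2594
0.058 -120 -6.0 16.0 | 0.058 -110 -6.0 16.0 | 0.058 -100 -6.0 16.0 | 0.058 -90 -6.0 16.0 | 0.058 -80 -7.0 15.0 | 0.058 -70 -7.0 15.0 | 0.058 -60 -7.0 16.0 | 0.058 -50 -7.0 16.0 | 0.058 -40 -7.0 15.0 | 0.058 -30 -7.0 15.0 | 0.058 -20 -8.0 15.0 | 0.058 -10 -8.0 13.0 | 0.058 0 -8.0 13.0 | 0.058 10 -8.0 13.0 | 0.058 20 -8.0 13.0 | 0.058 30 -8.0 13.0 | 0.058 40 -26.0 31.0 | 0.058 50 -26.0 -5.0 | 0.058 60 -27.0 -5.0 | 0.058 70 -26.0 -5.0 | 
0.049 -120 -6.0 16.0 | 0.049 -110 -6.0 16.0 | 0.049 -100 -6.0 16.0 | 0.049 -90 -6.0 16.0 | 0.049 -80 -7.0 16.0 | 0.049 -70 -7.0 16.0 | 0.049 -60 -7.0 17.0 | 0.049 -50 -7.0 15.0 | 0.049 -40 -7.0 15.0 | 0.049 -30 -7.0 15.0 | 0.049 -20 -8.0 15.0 | 0.049 -10 -8.0 14.0 | 0.049 0 -8.0 14.0 | 0.049 10 -8.0 14.0 | 0.049 20 -8.0 13.0 | 0.049 30 -8.0 13.0 | 0.049 40 -26.0 32.0 | 0.049 50 -26.0 -5.0 | 0.049 60 -27.0 -5.0 | 0.049 70 -26.0 -5.0 |
```

The handle centreline is 3 mm off the tool axis and its shoulder is 38 mm ahead, so the alignment is fine. I descend and grip.

Emit:
apply_moves(increments=[-0.5, 0.033, 0.02, 0.2, 0, 0, 0, -0.5, 0.033, 0.02, 0.4, 0, 0, 0, -0.5, 0.033, 0.02, 0.6, 0, 0, 0, -0.5, 0.033, 0.02, 0.8, 0, 0, 0, -0.5, 0.033, 0.02, 0.9, 0, 0, 0])

```text
time_s: 10.6
tcp_pos: [0.5444, -0.0889, 0.1326]
tcp_rot: [-2.382, -2.039, 0.005]
wrist_force: [-0.6, 0.9, -0.0]
width: 0.0644
grasp_force: 0.0
```

Emit:
apply_moves(increments=[-0.5, 0, 0, 0.15, 0, 0, 0, -0.5, 0, 0, 0.3, 0, 0, 0, -0.5, 0, 0, 0.45, 0, 0, 0, -0.5, 0, 0, 0.6, 0, 0, 0, -0.5, 0, 0, 0.68, 0, 0, 0])

```text
time_s: 11.02
tcp_pos: [0.5451, -0.0891, 0.0318]
tcp_rot: [-2.383, -2.04, 0.004]
wrist_force: [0.1, 0.6, -0.6]
width: 0.0639
grasp_force: 0.0
```

Emit:
apply_moves(increments=[-0.5, 0, 0, 0, 0, 0, 0, -0.5, 0, 0, 0, 0, 0, 0, 1, 0, 0, 0, 0, 0, 0, 1, 0, 0, 0, 0, 0, 0, 1, 0, 0, 0, 0, 0, 0], grip_force=80)

```text
time_s: 11.43
tcp_pos: [0.5485, -0.0913, 0.0359]
tcp_rot: [2.388, 2.039, 0.002]
wrist_force: [0.5, 0.7, 0.5]
width: 0.0279
grasp_force: 0.0
```

Emit:
apply_moves(increments=[1, 0, 0, 0, 0, 0, 0, 1, 0, 0, 0, 0, 0, 0, 1, 0, 0, 0, 0, 0, 0, 1, 0, 0, 0, 0, 0, 0, 1, 0, 0, 0, 0, 0, 0])

```text
time_s: 11.85
tcp_pos: [0.5484, -0.0914, 0.0361]
tcp_rot: [2.388, 2.039, 0.002]
wrist_force: [-0.5, 1.0, 5.8]
width: 0.0206
grasp_force: 78.4
```

Gripped. Now lift 6 mm and slide 65 mm toward the green end, then tilt the blade up 18°.

Emit:
apply_moves(increments=[1, 0, 0, -0.04, 0, 0, 0, 1, -0.08, 0, -0.04, 0, 0, 0, 1, -0.2, 0, -0.04, 0, 0, 0, 1, -0.32, 0, -0.04, 0, 0, 0, 1, -0.43, 0, -0.04, 0, 0, 0])

```text
time_s: 12.27
tcp_pos: [0.5375, -0.1566, 0.0413]
tcp_rot: [2.388, 2.04, 0.0]
wrist_force: [-0.0, 0.9, -0.2]
width: 0.02
grasp_force: 78.3
```

Emit:
apply_moves(increments=[1, 0, 0, 0, 0, 0, 0, 1, 0, 0, 0, 0, 0, 0, 1, 0, 0, 0, 0, 0, 0])

```text
time_s: 12.52
tcp_pos: [0.5373, -0.1551, 0.0409]
tcp_rot: [-2.39, -2.039, -0.0]
wrist_force: [-0.2, 0.2, -2.0]
width: 0.0206
grasp_force: 78.3
```

```bash
python3 - <<'E'
from h import *
im2=eyes.read_camera("side"); im=eyes.read_camera("scene"); T=tcp(); s=arm.read_state()
c=np.array([.556,-.1155]); a=np.radians(78.8); ey=np.array([np.cos(a),np.sin(a)]); print("tub y",(T[:2,3]-c)@ey,T[:3,3],s["wrist_force"].round(1),s["width"])
cv2.imwrite("pics/s5.png",np.hstack([cv2.resize(im2[110:280,200:400],(400,340)),cv2.resize(im[120:320,210:440],(400,348))[:340]])[:,:,::-1])
E
```

```text
tub y -0.041846072536695575 [ 0.5373856  -0.15447275  0.04084389] [-0.2  0.3 -0.9] 0.02055771925405304
```

View pics/s5.png

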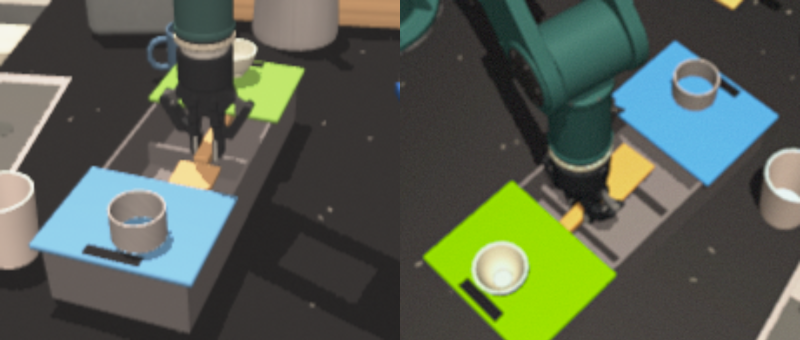

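The blade end has cleared the blue board's edge (right half, end at (640,150)). I tilt it.

Emit:
apply_moves(increments=[1, 0, 0, -0.035, 0, 0.12, 0, 1, 0, 0, -0.065, 0, 0.24, 0, 1, 0.01, 0, -0.095, 0, 0.37, 0, 1, 0.02, 0, -0.125, 0, 0.5, 0, 1, 0.02, 0, -0.155, 0, 0.628, 0])

```text
time_s: 13.03
tcp_pos: [0.5384, -0.151, 0.0647]
tcp_rot: [-2.215, -1.895, -0.355]
wrist_force: [-0.7, 0.5, -0.8]
width: 0.0205
grasp_force: 78.2
```

Emit:
apply_moves(increments=[1, 0, 0, 0, 0, 0, 0, 1, 0, 0, 0, 0, 0, 0])

```text
time_s: 13.2
tcp_pos: [0.538, -0.1526, 0.0638]
tcp_rot: [-2.221, -1.893, -0.349]
wrist_force: [-0.4, 0.6, -1.1]
width: 0.0204
grasp_force: 78.2
```

```bash
python3 - <<'E'
from h import *
im2=eyes.read_camera("side"); im=eyes.read_camera("scene"); T=tcp(); s=arm.read_state()
c=np.array([.556,-.1155]); a=np.radians(78.8); ey=np.array([np.cos(a),np.sin(a)]); print("tub y",(T[:2,3]-c)@ey,T.round(3).tolist(),s["wrist_force"].round(1),s["width"],s["q"].round(2))
cv2.imwrite("pics/s6.png",np.hstack([cv2.resize(im2[110:280,200:400],(400,340)),cv2.resize(im[120:320,210:440],(400,348))[:340]])[:,:,::-1])
E
```

```text
tub y -0.03868628386669739 [[0.149, 0.988, 0.047, 0.538], [0.94, -0.156, 0.304, -0.151], [0.308, -0.001, -0.951, 0.064], [0.0, 0.0, 0.0, 1.0]] [ 0.2  0.7 -0.6] 0.020358625862960306 [-0.59  0.56  1.72  0.33  1.02 -0.63]
```

View pics/s6.png

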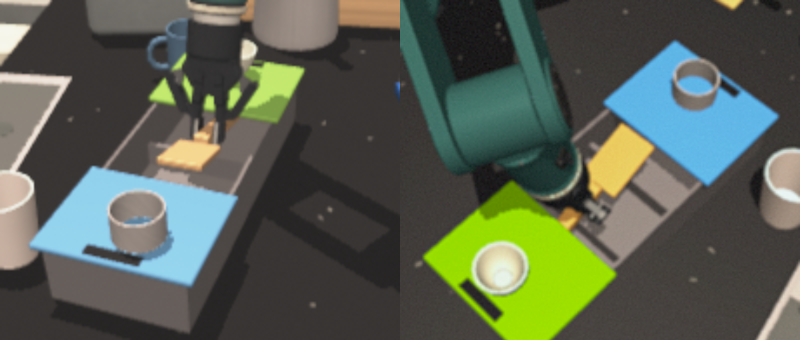

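The blade is up at about 114 mm with the handle end still below the boards, with no contact force and the joints well in range. I withdraw along the axis, tilt more, move clear of the green edge, then lift.

Emit:
apply_moves(increments=[1, 0.07, 0, 0, 0, 0, 0, 1, 0.17, 0, 0, 0, 0, 0, 1, 0.28, 0, 0, 0, 0, 0, 1, 0.38, 0, 0, 0, 0, 0, 1, 0.47, 0, 0, 0, 0, 0])

```text
time_s: 13.72
tcp_pos: [0.5485, -0.0831, 0.0866]
tcp_rot: [-2.217, -1.895, -0.351]
wrist_force: [0.2, -0.4, -1.0]
width: 0.0202
grasp_force: 78.2
```

Emit:
apply_moves(increments=[1, 0.03, 0, -0.05, 0, 0.12, 0, 1, 0.06, 0, -0.1, 0, 0.24, 0, 1, 0.09, 0, -0.15, 0, 0.36, 0, 1, 0.12, 0, -0.2, 0, 0.48, 0, 1, 0.149, 0, -0.252, 0, 0.594, 0])

```text
time_s: 14.13
tcp_pos: [0.5503, -0.075, 0.1297]
tcp_rot: [-2.03, -1.736, -0.643]
wrist_force: [0.6, 0.8, -0.7]
width: 0.0202
grasp_force: 78.3
```

Emit:
apply_moves(increments=[1, 0, 0, 0, 0, 0, 0, 1, 0, 0, 0, 0, 0, 0])

```text
time_s: 14.3
tcp_pos: [0.5501, -0.0762, 0.1285]
tcp_rot: [-2.034, -1.736, -0.639]
wrist_force: [0.0, -0.4, -1.6]
width: 0.0204
grasp_force: 78.3
```

```bash
python3 - <<'E'
from h import *
T=tcp(); s=arm.read_state()
c=np.array([.556,-.1155]); a=np.radians(78.8); ey=np.array([np.cos(a),np.sin(a)]); x,z=T[:3,0],T[:3,2]
for d in(-.179,0,.121):
    w=T[:3,3]-.013*z+d*x; print(d,"tub y",((w[:2]-c)@ey).round(3),"z",w[2].round(3))
print(s["wrist_force"].round(1),s["width"],s["q"].round(2))
E
```

```text
-0.179 tub y -0.117 z 0.037
0 tub y 0.03 z 0.139
0.121 tub y 0.129 z 0.208
[ 0.  -0.4 -1.6] 0.02038986131164709 [-0.62  0.54  1.69  0.57  1.26 -0.74]
```

Everything is as planned.

Emit:
apply_moves(increments=[1, 0.06, 0, 0.025, 0, 0, 0, 1, 0.12, 0, 0.05, 0, 0, 0, 1, 0.18, 0, 0.08, 0, 0, 0, 1, 0.24, 0, 0.105, 0, 0, 0, 1, 0.3, 0, 0.129, 0, 0, 0])

```text
time_s: 14.72
tcp_pos: [0.5574, -0.027, 0.139]
tcp_rot: [-2.031, -1.736, -0.64]
wrist_force: [0.1, 0.5, -1.2]
width: 0.0202
grasp_force: 78.3
```

Emit:
apply_moves(increments=[1, 0, 0, 0, 0, 0, 0, 1, 0.12, 0, -0.17, 0, 0, 0, 1, 0.25, 0, -0.357, 0, 0, 0, 1, 0.4, 0, -0.57, 0, 0, 0, 1, 0.5, 0, -0.714, 0, 0, 0])

```text
time_s: 15.13
tcp_pos: [0.5581, -0.029, 0.2724]
tcp_rot: [-2.033, -1.737, -0.643]
wrist_force: [0.7, 0.2, -0.2]
width: 0.0203
grasp_force: 78.4
```

Emit:
apply_moves(increments=[1, 0.05, 0, -0.07, 0, 0, 0, 1, 0.1, 0, -0.143, 0, 0, 0, 1, 0.13, 0, -0.186, 0, 0, 0, 1, 0.13, 0, -0.186, 0, 0, 0, 1, 0.13, 0, -0.186, 0, 0, 0])

```text
time_s: 15.55
tcp_pos: [0.5571, -0.029, 0.3024]
tcp_rot: [-2.032, -1.734, -0.64]
wrist_force: [-0.2, 0.2, -1.9]
width: 0.0204
grasp_force: 78.4
```

Emit:
apply_moves(increments=[1, 0, 0, 0, 0, 0, 0, 1, 0, 0, 0, 0, 0, 0, 1, 0, 0, 0, 0, 0, 0, 1, 0, 0, 0, 0, 0, 0, 1, 0, 0, 0, 0, 0, 0])

```text
time_s: 15.97
tcp_pos: [0.5574, -0.029, 0.303]
tcp_rot: [-2.032, -1.734, -0.641]
wrist_force: [0.3, -0.5, -0.3]
width: 0.0202
grasp_force: 78.4
```

```bash
python3 - <<'E'
from h import *
im=eyes.read_camera("side"); im2=eyes.read_camera("scene"); cv2.imwrite("pics/s7.png",np.hstack([cv2.resize(im,(400,250)),cv2.resize(im2,(400,250))])[:,:,::-1])
T=tcp(); s=arm.read_state(); x,z=T[:3,0],T[:3,2]
for d in(-.179,.121): print(d,(T[:3,3]-.013*z+d*x).round(3))
print(s["wrist_force"].round(1),s["width"],s["grasp_force"],s["time_s"],abs(s["qd"]).max())
for p,a in blobs(mask(im2,(106,150,60),(122,255,255)),100): print(a,p.mean(0).round(),*rect(cast("scene",p,.086)))
E
```

```text
-0.179 [ 0.533 -0.181  0.211]
0.121 [0.572 0.061 0.383]
[-0.6 -0.4 -0.4] 0.020092664681241164 78.39488983154297 16.0667 0.0036560377369391174
513 [404.  96.] [488.9 367.1] [ 56.5 243.1] 86.9
1025 [174. 224.] [ 243.6 -317.2] [ 63.3 293.7] 9.2
```

View pics/s7.png

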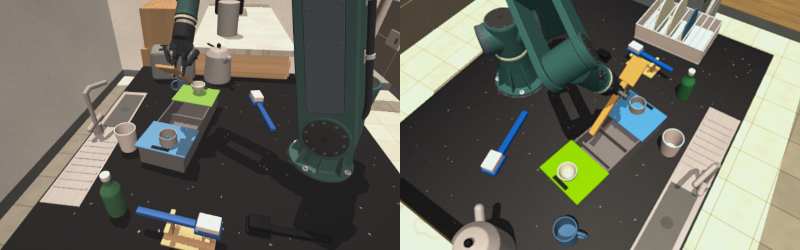

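The view shows the spatula held clear above the boards (lowest end at about 0.21 m), the brush on its rest at (180,220) in the left half, and the crockery in place. I hand the job in.

```bash
python3 -c "from station import job; print(job.finish_job())"
```

```text
the job is handed in; nothing more can be done
None
```

I handed the job in at about 16 s: the brush lies released on both crossbars of its rest, the spatula came out tilted blade first and is held still with its lowest end about 0.21 m up, and the crockery looked undisturbed; the hand-in returned no verdict.

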